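# Pull a cartridge fuse with the fuse tongs

### The job

The thick cartridge fuse on the mounting plate has to come out, and it must be handled with the fuse tongs only, never with the fingers. Swing the hold-down lever of its holder up and right back out of the way, then take the tongs from the wooden block, close their jaws on the white middle of the fuse and pull it up out of its clips. Finish while still squeezing the tongs, with the fuse held steady and level in their jaws about 10 cm above where it sat; leave the lever open, the slim fuse's holder shut and the other tools undisturbed.

Things in the scene. Friction and masses are not known exactly. Their poses are not given: they have to be found in the camera images.
- plate: Fixed steel mounting plate lying flat on the bench, 190 (x) x 210 (y) x 4 mm, with a 12 mm wide copper bar along x over its middle (top 10 mm above the bench) and the two fuse holders one on each side of it, centres 96 mm apart. Origin: centre of its underside. Both holders have the plate's heading.
- thick_holder: Fixed black holder of the thick fuse, 122 (x) x 36 (y) mm, base 15 mm high at most. Origin: centre of its underside, 4 mm above the bench; z up, x along fuse and lever. Which side of the plate it is on varies. Two copper spring clips at x = +-20 mm (11 mm wide, 51 mm high) hold the fuse's caps. From x = -14 to +14 mm it is free beside the fuse and 9 mm below it.
- fuse_seat (a point): Where the centre of the thick fuse is when seated: 35 mm above the holder's underside, on its middle line. The fuse lies along the holder's x axis between low end stops 2 mm beyond its ends. Pulled straight up, it leaves the sprung clip leaves with about 7 to 9 N.
- thick_lever (a joint): Angle of the thick fuse's hold-down lever: 0 = shut, lying along the top of the fuse and blocking it; 1.57 = upright; 1.95 rad = leaning back on its stop. Hinged at the holder's +x end about its y axis; opening lifts the grip at the -x end up and over towards +x. Stiff hinge (0.5 N m, about 5 N at the grip): it stays where it is left.
- thick_lever_grip (a point): On the black plastic grip at the free end of that lever, moving with it. The grip is a peg 13 mm wide (y) and 11 mm thick, standing 19 mm up from the lever bar when shut; pinch it across its width. The point is 104 mm out from the hinge along the bar and 12 mm above the bar's middle line, near the peg's middle; shut, it is at x = -54 mm, 61.5 mm above the holder's underside.
- thick_lever_hinge (a point): Hinge axis of that lever: in the holder at x = +50 mm, y = 0, 49.5 mm above its underside. The lever bar is 10 mm wide, 5 mm thick.
- thick_fuse: The fuse to pull: a 58 mm long cylinder of 22 mm diameter, metal caps of 16 mm length at both ends, white ceramic middle of 21 mm diameter and 26 mm length; about 60 g. Origin: its centre; x along its axis.
- slim_holder: The other fixed holder, same base and lever, with a slim fuse of 10 mm diameter and 38 mm length in it, hidden under its lever from above; to be left alone. Origin: centre of its underside. The top of its lever's grip is 75 mm above the bench.
- slim_lever (a joint): Angle of the slim fuse's hold-down lever, 0 = shut; must stay shut.
- tongs: Spring fuse tongs of grey plastic, standing jaws down in the slot of the wooden block. 102 mm tall, 16 mm wide (x). Origin: level with the jaw tips, midway between them; z up through the head, the two arms are at +y and -y and close along y. The head (top) joins the arms by hinges 94 mm above the origin. about 90 g.
- tongs_left (a joint): Closing angle of each tong arm (both move alike): 0 = sprung fully open (34 mm between the upper, 40 mm between the lower jaw lips), about 0.16 rad = closed on the thick fuse's ceramic middle.
- tongs_grip (a point): Where to grip: midway between the ribbed thumb pads outside the arms, 56 mm above the tongs' origin, 46 mm below the top. Pads: 26 mm tall, 16 mm wide (x). Over the pads 58 mm (lower edge) when open, 42 mm when closed on the thick fuse. The springs push out with 3 N (open) to 6 N (closed): squeezed to 54 mm they are carried with open jaws; clamp the fuse with 20 to 40 N.
- tongs_jaws (a point): Centre of the V-shaped jaws, 10 mm above the tongs' origin, 46 mm below the grip: the fuse's axis must lie here, along the tongs' x. The jaws are 16 mm wide (x); open, they are 68 mm wide over all (y).
- tool_block: Fixed wooden block, 86 (x) x 104 (y) x 38 mm high, with a slot 20.5 (x) x 73 (y) mm centred at x = +16 mm, floor 6 mm above the bench, in which the tongs stand with the block's heading; a row of short drill bits stands at x = -26 mm, up to 71 mm above the bench. Origin: centre of its underside.
- screwdriver_red: Bystander: red screwdriver, 216 mm, lying behind the plate.
- screw_jar: Bystander: glass jar of screws, 66 mm wide, 83 mm high, behind the block.
- pliers_red: Bystander: red pliers, 181 mm, lying to the left of the plate.
- tape_elec: Bystander: black roll of tape, 62 mm wide, 19 mm high, behind the block.
There are look-alikes about, which are no part of the job. What is shaped like the tongs but blue is not meant.

How it is judged:
By the outcome, as a careful person would: the job done as asked, in the order asked, and still so for the second after the job is handed in, while the arm keeps its last pose, push and grip.
It also fails if it takes over 64 s, if anything falls off the work surface, if the arm or the gripper's body presses on something with over 40 N, if the wrist force passes 120 N, or if a joint passes its speed limit or range.

### The arm

A 6-joint arm with a two-finger parallel gripper is mounted at the origin on a cart in front of the work surface, level with it; the furniture and walls round the work are solid. World frame = base frame: x ahead of the robot, y to its left, z up, the work surface at z = 0. Lengths are in m, angles in rad, forces in N, time in s.
With the tool pointing down it reaches from about 0.3 to 0.875 m from the base axis. Payload 6.4 kg.
Tool frame: the origin (TCP) lies midway between the tips of the shut fingers; the grasp point (between the pads) lies 19 mm behind it; z points along the fingers, y is the line along which they close (so a half turn about z gives the same grasp; the last joint's range is limited). The gripper opens to 85 mm and grips with 20 to 120 N. Pads are 22 mm wide; open, the fingers measure 114 mm over their backs; the gripper's body (76 mm by 85 mm) begins 54 mm behind the grasp point. The pads swing forward as they close: fully open they stand 13 mm farther back than shut.
Start: joints at [1.079, 0.181, 1.607, -0, 1.354, -0.206], TCP at [0.162, 0.552, 0.231] pointing down, gripper open.
Joint ranges: [-2.99, 2.99], [-0.89, 2.07], [0.3, 2.58], [-1.14, 4.28], [0, 2.63], [-3.12, 3.12]. Speed limits (rad/s): [2.57, 2.57, 3.01, 3.14, 3.14, 3.14].

### API

Orientations are given as a unit quaternion [w, x, y, z].
In Python, from bench import ctrl gives the robot as it stands.
- The arm moves only by the tool drive_tool, never from a script. Its argument "plan" is a list that holds one entry, the list of rows, each a list of 4 numbers: the shift along the tool's x, y, z scaled (see below), then the turn about the tool's z scaled (see below). In form: [[[x, y, z, roll], ...]]. A call has 1 to 12 rows; each row is the pose to reach, as a shift and turn from the pose commanded when the call began, along the tool's axes at that moment, turning the shorter way round; what a row does not reach only later rows make up. The controller multiplies each number of a shift by 400 mm and each number of a turn by 180 degrees. A row lasts 1/12 s, in which the tool goes at most 41.7 mm and 7.16 degrees, less where a joint would pass 70% of its speed; a pose out of reach is approached as far as the arm can. A call with a number of a shift or a turn outside -1 to 1 is refused whole. A call with a gripper value outside its range is refused whole. "jaw" is the closure, from 0 (fully open) to 1 (shut), set as the call begins (left out, the last holds). The fingers move at their own pace and stop on an object; the grip force is fixed at half the most. Time passes only in rows, so rows that repeat a pose let the fingers close. It gives the time, the measured TCP pose, the force, the opening and the grip force at its end, in the units of the state.
- ctrl.get_obs(): the state, without advancing time (a new reading comes with each control period).
- ctrl.camera(name): name is "scene" or "top"; returns (picture, depth): 420x560x3 uint8, red, green, blue; 420x560 float32, m along the optical axis (not along the pixel's ray), 0 where there is no reading.
- ctrl.camera_info(name): a dict with "camera_matrix" (3x3 intrinsics, pixels), "D" ([k1, k2, p1, p2, k3] as OpenCV has them; the pictures are not rectified), "R" (3x3) and "t" (3): a world point X has camera coordinates R X + t. Camera axes: x right, y down, z forward; pixel columns grow to the right and rows downward; lengths in m; the calibration is good to about 2 mm. A picture is of the moment at which its call begins. camera_info takes no time and is no camera call.
- ctrl.hand_in(): hands the job in; it is judged then, once.
The state is a dict: "time_s": time; "q": joint angles; "dq": joint speeds; "joint_efforts": joint torques, N m; "eef_pos": TCP position; "eef_rot": TCP orientation; "wrist_force": force on the tool from outside, world axes, zero at the start; "torque": the same for the moment, N m; "opening": opening from 0.0 (shut) to 1.0 (fully open); "grasp_force": force on a finger pad.
Only numpy, scipy, OpenCV 4.12 (cv2) and the standard library are available. Lean on these libraries where they do the work, as an engineer would, in place of code of your own. Each camera call takes 0.05 s, during which the arm holds its last target. There are 200 camera calls.

## Working session

There is one attempt and no reset: what is moved stays moved. The work goes in short steps, Python scripts to look and compute and a tool call to move; the robot and the scene stay as the last step left them, time stands still between calls to the robot, and variables do not carry over. Pictures are saved under pics/ and viewed, at most 10 in all, crops included, and the job is handed in when it is done.

Besides the shell and the picture viewer there is one more tool, called after "Request:" in YAML: its name, and indented under it one key for each argument. drive_tool: Moves the arm, as the interface text tells. Its arguments: {"type":"object","properties":{"plan":{"type":"array"},"jaw":{"type":"number"}},"required":["plan"]}

```bash
mkdir -p pics; ls
python3 - <<'E'
from bench import ctrl
import cv2,numpy as np
for n in("scene","top"):
    p,d=ctrl.camera(n); cv2.imwrite(f"pics/{n}0.png",p[:,:,::-1]); np.savez(f"{n}0.npz",p=p,d=d)
    i=ctrl.camera_info(n); print(n,{k:np.round(v,4).tolist() for k,v in i.items()}, (d>0).mean())
print(ctrl.get_obs())
E
```

```text
pics
scene {'camera_matrix': [[545.9743, 0.0, 284.2136], [0.0, 545.9743, 213.0678], [0.0, 0.0, 1.0]], 'D': [-0.1742, 0.0, 0.0, 0.0, 0.0], 'R': [[0.6707, -0.7415, 0.0193], [-0.3967, -0.3805, -0.8354], [0.6268, 0.5527, -0.5493]], 't': [-0.3799, 0.3193, 1.1734]} 0.9925382653061224
top {'camera_matrix': [[395.742, 0.0, 288.4755], [0.0, 395.742, 209.8046], [0.0, 0.0, 1.0]], 'D': [0.0208, 0.0, 0.0, 0.0, 0.0], 'R': [[-0.0284, -0.9996, 0.0023], [-0.989, 0.0278, -0.1452], [0.1451, -0.0064, -0.9894]], 't': [0.0424, 0.6004, 1.193]} 0.9961607142857143
{'time_s': 0.1, 'q': array([ 1.07872026e+00,  1.81498332e-01,  1.60789061e+00,  3.90635706e-05,
        1.35381649e+00, -2.06298793e-01]), 'dq': array([-0.00118376,  0.00055971, -0.00325798,  0.00053277, -0.00116056,
        0.00012645]), 'joint_efforts': array([ 5.19974692e-04, -4.45882487e+01, -3.52236485e+01, -3.32985128e-04,
        4.23056219e-03, -2.43068337e-05]), 'eef_pos': array([0.16182717, 0.55124459, 0.2304649 ]), 'eef_rot': array([-2.93812719e-04,  1.42407036e-01,  9.89807853e-01, -7.51199009e-04]), 'wrist_force': array([0.01266407, 0.13071631, 0.53737318]), 'torque': array([ 0.02087683, -0.01145245, -0.05216602]), 'grasp_force': 0.0, 'opening': 0.9964526526657059}
```

View pics/scene0.png

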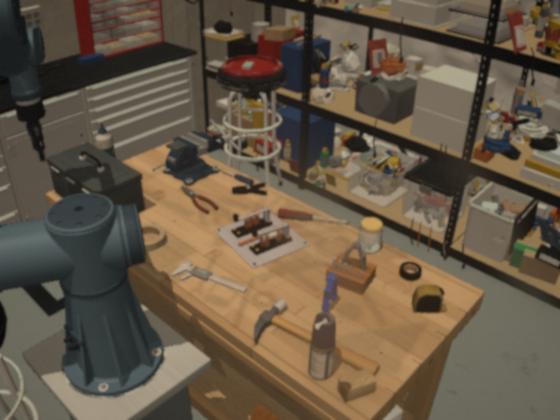

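View pics/top0.png

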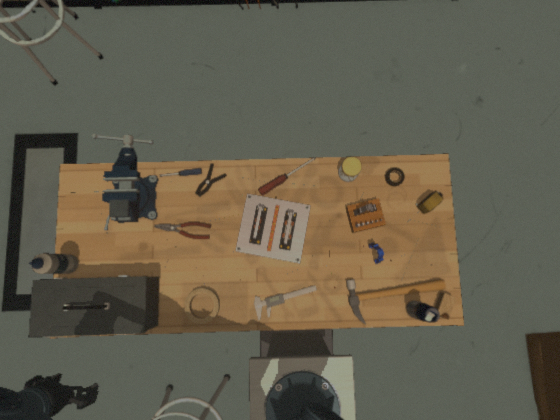

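The scene view shows the plate at about (262,235), the wooden block with grey tongs at (352,265), and the blue look-alike at (330,290). In the top view the plate is at (272,228), the block at (365,215), and the blue tongs at (376,252). Next I'll enlarge crops.

Run:
```python
import cv2,numpy as np
def g(x): return np.clip((x/255.)**0.6*255,0,255).astype(np.uint8)
t=np.load("top0.npz")["p"][:,:,::-1];s=np.load("scene0.npz")["p"][:,:,::-1]
a=cv2.resize(g(t[185:270,230:320]),None,fx=7,fy=7,interpolation=cv2.INTER_CUBIC)
cv2.imwrite("pics/c1.png",a)
a=cv2.resize(g(s[195:270,210:310]),None,fx=8,fy=8,interpolation=cv2.INTER_CUBIC)
cv2.imwrite("pics/c2.png",a)
a=cv2.resize(g(t[185:245,335:395]),(390,390),interpolation=cv2.INTER_CUBIC)
b=cv2.resize(g(s[235:300,322:387]),(390,390),interpolation=cv2.INTER_CUBIC)
cv2.imwrite("pics/c3.png",np.hstack([a,b]))
```

```text
(no output)
```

View pics/c1.png

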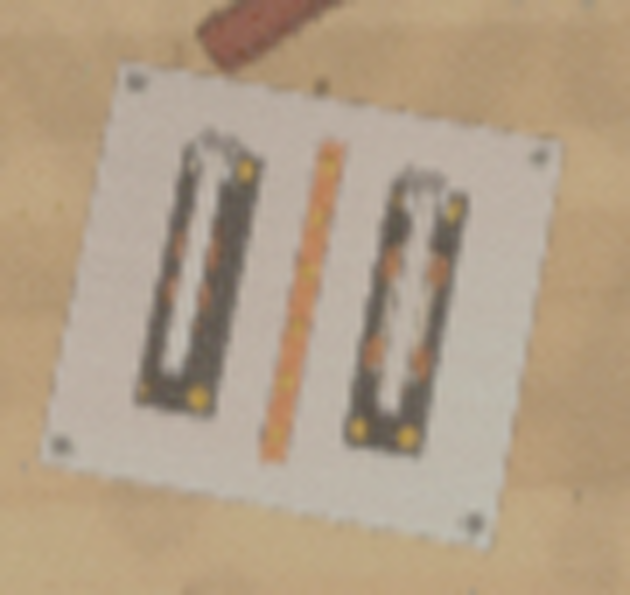

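View pics/c2.png

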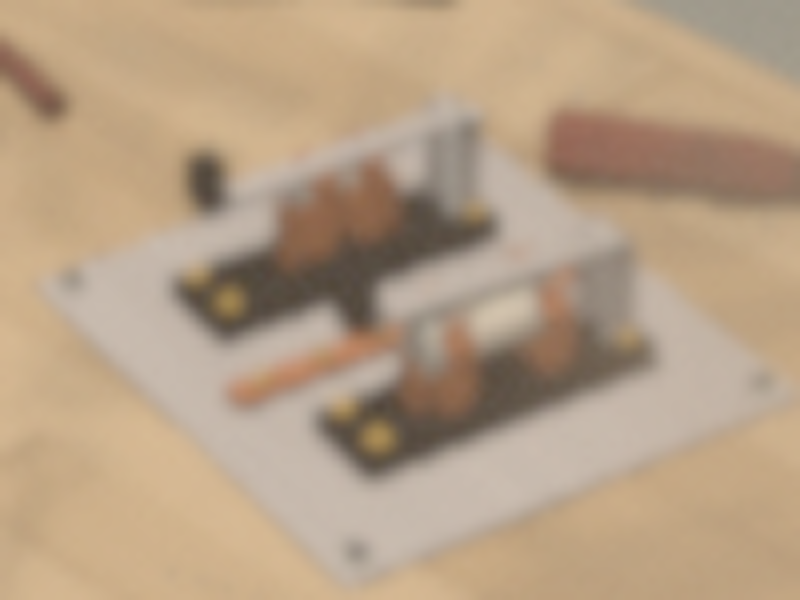

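View pics/c3.png

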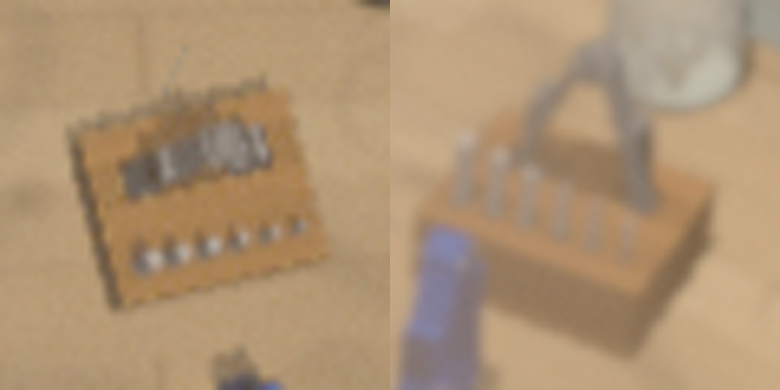

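The crops show the thick holder is the right-hand one in the top view, at about (289,229). Its white fuse is visible in the scene view, and its hinge is at the far end. The grey tongs stand in the far slot of the block, with the bits on the near side. Now I'll measure these in both views.

```bash
cat > h.py <<'E'
import numpy as np,cv2
from bench import ctrl
I={n:ctrl.camera_info(n) for n in("scene","top")}
K=8
def ray(n,uv):
    i=I[n];R=np.array(i["R"]);t=np.array(i["t"])
    p=cv2.undistortPoints(np.float64(uv).reshape(-1,1,2),np.array(i["camera_matrix"]),np.array(i["D"])).reshape(-1,2)
    return -R.T@t,(np.c_[p,np.ones(len(p))])@R
def plane(n,uv,z):
    c,d=ray(n,uv); return c+d*((z-c[2])/d[:,2])[:,None]
def tri(a,b):
    c1,d1=ray("scene",a);c2,d2=ray("top",b);d1=d1[0];d2=d2[0]
    s=np.linalg.lstsq(np.c_[d1,-d2],c2-c1,rcond=None)[0]
    p,q=c1+s[0]*d1,c2+s[1]*d2
    return (p+q)/2,np.linalg.norm(p-q)
def proj(n,X):
    i=I[n];return cv2.projectPoints(np.float64(X).reshape(-1,1,3),cv2.Rodrigues(np.array(i["R"]))[0],np.array(i["t"]),np.array(i["camera_matrix"]),np.array(i["D"]))[0].reshape(-1,2)
def blobs(p,box,fn,amin=4,close=0):
    x0,y0,x1,y1=box
    im=cv2.resize(p[y0:y1,x0:x1],None,fx=K,fy=K,interpolation=cv2.INTER_LINEAR)
    hsv=cv2.cvtColor(im,cv2.COLOR_RGB2HSV).astype(int)
    m=fn(hsv[...,0],hsv[...,1],hsv[...,2]).astype(np.uint8)
    if close:m=cv2.morphologyEx(m,cv2.MORPH_CLOSE,np.ones((close,close)))
    cs=[c for c in cv2.findContours(m,cv2.RETR_EXTERNAL,cv2.CHAIN_APPROX_NONE)[0] if cv2.contourArea(c)>amin*K*K]
    cs.sort(key=cv2.contourArea,reverse=True)
    return [(c.reshape(-1,2)+.5)/K-.5+[x0,y0] for c in cs]
def rect(n,c,z):
    w=plane(n,c,z)[:,:2]*1000
    (cx,cy),(a,b),th=cv2.minAreaRect(w.astype(np.float32))
    return np.round([cx,cy,a,b,th],1)
E
python3 - <<'E'
from h import *
t=np.load("top0.npz");s=np.load("scene0.npz");T,S=t["p"],s["p"]
for n,p,b in(("top",T,(230,185,320,270)),("scene",S,(210,195,312,272))):
    x0,y0,x1,y1=b;hsv=cv2.cvtColor(p[y0:y1,x0:x1],cv2.COLOR_RGB2HSV)
    print(n,"sat pct",np.percentile(hsv[...,1],[5,25,50,75,95]),np.percentile(hsv[...,2],[5,25,50,75,95]))
    for th in(45,60,75):
        c=blobs(p,b,lambda h,s,v:(s<th)&(v>100),300,9)
        if c:print("plate",th,rect(n,c[0],.004))
    for th in(50,65,80):
        for c in blobs(p,b,lambda h,s,v:(v<th),40,33)[:3]:print("black",th,len(c),c.mean(0).round(1),rect(n,c,.015))
    for c in blobs(p,b,lambda h,s,v:(s>120)&(v>90)&(h<16),3,0)[:12]:print("copper",c.mean(0).round(1),len(c),rect(n,c,.010))
for n,p,b in(("top",T,(335,185,395,245)),("scene",S,(318,240,388,302))):
    for th in(110,130,150):
        for c in blobs(p,b,lambda h,s,v:(s>th)&(h<20),100,25)[:1]:print("block",n,th,rect(n,c,.038),len(c))
    d=(t if n=="top" else s)["d"]
print("pix top block",T[212,345:390:4].tolist(),T[206,350:385:3].tolist())
E
```

```text
top sat pct [ 41.  52. 113. 125. 133.] [ 79. 138. 149. 154. 157.]
plate 45 [524.9  67.4 178.  139.2  77.4]
plate 60 [550.7  76.8 208.3 188.5  77.6]
plate 75 [550.7  76.9 209.6 190.8  77.7]
black 65 763 [258.1 228.7] [555.6 124.8  31.2 105.3  77.4]
black 65 312 [284.9 243.2] [498.4  40.1  29.9  30.6  76.2]
black 80 731 [258.  224.9] [559.4 123.9  35.2 116.7  77.8]
black 80 564 [284.1 237.9] [520.6  35.2  33.5  78.1  78.9]
black 80 531 [290.5 221.5] [564.2  25.3  33.9  72.7  77.8]
copper [272.7 227.8] 754 [550.9  77.   11.5 147.5  77.7]
copper [266.2 189.6] 926 [673.   90.7  72.2  35.8  88.4]
copper [292.2 223.3] 75 [562.1  14.7   8.4  12.9  61.8]
copper [282.9 234.8] 78 [526.7  45.3   7.5  14.1  74.4]
copper [285.4 222.2] 80 [566.4  36.2   6.8  14.1  88.4]
copper [289.8 236.3] 76 [520.9  23.6   6.8  13.1  88.4]
copper [281.  196.9] 83 [649.2  47.8   8.6  11.3  64.9]
copper [294.3 192.4] 248 [663.9   4.3  16.3  13.6  13.3]
copper [240.9 199.7] 118 [643.2 177.2  10.1   8.7  77. ]
copper [315.4 247.5] 104 [484.5 -56.8   6.3  12.2  87.8]
copper [279.1 190.7] 80 [669.9  53.4   7.    9.3  5
[... 1216 characters left out ...]
110 [ 581.7 -213.4  192.7  189.4   88.4] 1944
block top 130 [ 581.7 -213.4  192.5  189.4   88.4] 2765
block top 150 [ 579.3 -213.9   89.1  109.4   11.9] 945
block scene 110 [ 583.2 -228.2  257.5  191.9   39.3] 3043
block scene 130 [ 579.7 -233.9  162.   139.4   11.9] 2198
block scene 150 [ 584.2 -238.2   87.8   81.7    9.9] 999
pix top block [[150, 117, 78], [117, 76, 38], [113, 84, 48], [56, 46, 38], [87, 73, 65], [86, 60, 30], [115, 76, 42], [123, 78, 42], [136, 87, 43], [134, 88, 43], [149, 113, 74], [157, 121, 80]] [[130, 82, 42], [131, 83, 42], [99, 64, 35], [93, 65, 38], [82, 60, 41], [73, 62, 49], [98, 87, 77], [93, 80, 73], [102, 89, 79], [118, 75, 34], [129, 91, 54], [155, 120, 78]]
```

Run:
```python
from h import *
D={n:np.load(n+"0.npz") for n in("top","scene")}
def cloud(n,b,f=1):
    x0,y0,x1,y1=b;i=I[n];d=D[n]["d"][y0:y1,x0:x1]
    u,v=np.meshgrid(np.arange(x0,x1),np.arange(y0,y1))
    c,r=ray(n,np.c_[u.ravel(),v.ravel()]); X=c+r*d.ravel()[:,None]
    return X[d.ravel()>0]*1000,np.c_[u.ravel(),v.ravel()][d.ravel()>0]
for n in D: print(n,"cam",ray(n,[[280,210]])[0].round(3))
for n,b in(("top",(335,185,395,245)),("scene",(318,236,388,302))):
    X,_=cloud(n,b)
    q=np.array([580,-214.]);m0=np.hypot(*(X[:,:2]-q).T)<80
    print(n,"tabletop z",np.median(X[m0==0][:,2]).round(1),"block z",np.median(X[m0&(X[:,2]>28)&(X[:,2]<48)][:,2]).round(1))
    m=m0&(X[:,2]>28)&(X[:,2]<48);r=cv2.minAreaRect(X[m][:,:2].astype(np.float32));print("blocktop",np.round(r[0]+r[1]+(r[2],),1))
    for zl in(80,90,98):
        m=m0&(X[:,2]>zl)&(X[:,0]>575)
        if m.sum()>3:print("tongs>",zl,m.sum(),X[m].mean(0).round(1),"lo",X[m].min(0).round(1),"hi",X[m].max(0).round(1))
a=np.deg2rad(-12.3);ex=np.array([np.cos(a),np.sin(a)]);ey=np.array([-ex[1],ex[0]]);o=np.array([540.6,30.])
for n,b in(("top",(230,185,320,270)),("scene",(210,195,312,272))):
    X,uv=cloud(n,b);L=np.c_[(X[:,:2]-o)@ex,(X[:,:2]-o)@ey,X[:,2]]
    for nm,yo in(("thick",0),("slim",96)):
        m=(abs(L[:,0])<75)&(abs(L[:,1]-yo)<25)&(L[:,2]>48)
        print(n,nm,m.sum(),"med",np.median(L[m],0).round(1),"x",np.percentile(L[m][:,0],[0,5,95,100]).round(0),"z",np.percentile(L[m][:,2],[5,50,95]).round(1))
    g=(abs(L[:,1])<25)&(L[:,0]<-42)&(L[:,0]>-75)&(L[:,2]>45);print(" grip",L[g].round(0).tolist()[:12])
    m=(abs(L[:,0])<100)&(abs(L[:,1]-48)<110)&(L[:,2]<20);print("platez",np.median(L[m&(abs(L[:,1]-48)<105)&(abs(L[:,1]-48)>75)][:,2]))
# bright lever bar / ceramic / copper clips
p=D["top"]["p"]
for c in blobs(p,(276,205,303,255),lambda h,s,v:(s>120)&(v>90)&(h<16),3)[:4]:
    w=plane("top",[c.mean(0)],.050)[0,:2]*1000-o;print("clip",(w@ex).round(1),(w@ey).round(1))
for c in blobs(p,(230,185,320,270),lambda h,s,v:(h>16)&(h<30)&(s>120)&(v>110),1)[:14]:
    w=plane("top",[c.mean(0)],.019)[0,:2]*1000-o;print("screw",(w@ex).round(1),(w@ey).round(1),len(c))
p=D["scene"]["p"]
for c in blobs(p,(215,205,300,258),lambda h,s,v:(h>14)&(h<30)&(s>115)&(v>120),1)[:14]:
    w=plane("scene",[c.mean(0)],.019)[0,:2]*1000-o;print("sc screw",(w@ex).round(1),(w@ey).round(1),len(c))
```

```text
top cam [0.422 0.033 1.267]
scene cam [-0.354 -0.809  0.919]
top tabletop z -1.5 block z 37.1
blocktop [ 581.1 -216.5   86.5  104.9   11.7]
tongs> 80 63 [ 595.1 -209.8   98.6] lo [ 586.  -227.2   80.9] hi [ 606.2 -193.8  111.1]
tongs> 90 51 [ 595.4 -211.2  101.9] lo [ 586.6 -223.    91.8] hi [ 606.2 -201.   111.1]
tongs> 98 41 [ 596.3 -212.7  104. ] lo [ 588.2 -223.    98.3] hi [ 606.2 -202.3  111.1]
scene tabletop z 2.4 block z 39.7
blocktop [ 579.4 -219.9   94.8  106.2   11.2]
tongs> 80 107 [ 592.5 -218.7   97.9] lo [ 581.  -241.1   80.1] hi [ 608.1 -194.7  116.5]
tongs> 90 78 [ 592.3 -217.3  102.7] lo [ 581.  -228.6   90.6] hi [ 608.1 -203.4  116.5]
tongs> 98 59 [ 592.5 -216.8  105.5] lo [ 581.  -227.    98.4] hi [ 608.1 -203.4  116.5]
top thick 175 med [ 0.3  0.5 56.8] x [-58. -54.  51.  58.] z [48.7 56.8 77.8]
top slim 159 med [ 0.7 95.7 55.8] x [-59. -54.  52.  56.] z [50.9 55.8 73.7]
 grip [[-46.0, 5.0, 77.0], [-45.0, 2.0, 62.0], [-44.0, -0.0, 60.0], [-44.0, -3.0, 59.0], [-49.0, 5.0, 78.0], [-49.0, 2.0, 79.0], [-48.0, -1.0, 79.0], [-48.0, -4.0, 78.0], [-53.0, 7.0, 76.0], [-53.
[... 355 characters left out ...]
, -6.0, 83.0], [-60.0, -2.0, 81.0], [-55.0, 1.0, 77.0], [-54.0, -3.0, 79.0], [-55.0, -9.0, 83.0], [-49.0, -5.0, 78.0], [-60.0, -1.0, 77.0]]
platez 4.910371073202191
clip 47.5 44.0
clip 20.1 -10.9
clip -20.1 10.8
clip 19.6 10.5
screw 20.4 183.7 257
screw -90.1 162.8 295
screw 143.7 -14.1 358
screw 24.6 164.3 209
screw 69.9 -69.2 175
screw 76.0 -84.3 184
screw -123.4 20.4 248
screw 85.0 -68.3 184
screw 98.2 180.0 254
screw 105.5 163.2 234
screw -115.1 151.2 161
screw 90.1 196.4 151
screw -84.5 -113.0 142
screw -119.3 -3.4 149
sc screw -5.5 180.6 1081
sc screw -126.0 38.9 699
sc screw 102.8 33.7 475
sc screw 151.3 110.5 406
sc screw 13.5 -87.4 320
sc screw 107.4 133.4 413
sc screw -51.6 11.0 42
```

```bash
cat > go.py <<'E'
from h import *
from scipy.spatial.transform import Rotation as Rn
a=np.deg2rad(-12.3);EX=np.array([np.cos(a),np.sin(a)]);EY=np.array([-EX[1],EX[0]]);O=np.array([540.6,30.])
def hold(x,y,z): return np.r_[O+x*EX+y*EY,z]          # holder frame xy (mm), world z (mm)
def to(P,yaw):   # yaw = world angle of tool y, deg
    o=ctrl.get_obs();q=o["eef_rot"];R=Rn.from_quat(np.r_[q[1:],q[0]]).as_matrix()
    s=R.T@(np.array(P)/1000-o["eef_pos"])/.4
    cur=np.degrees(np.arctan2(R[1,1],R[0,1]));d=(yaw-cur+180)%360-180
    return np.round(np.r_[s,-d/180],4).tolist()
def st():
    o=ctrl.get_obs();q=o["eef_rot"];R=Rn.from_quat(np.r_[q[1:],q[0]]).as_matrix()
    p=o["eef_pos"]*1000
    print("t",round(o["time_s"],2),"p",p.round(1),"hold",((p[:2]-O)@EX).round(1),((p[:2]-O)@EY).round(1),"yaw",np.degrees(np.arctan2(R[1,1],R[0,1])).round(2),"F",np.round(o["wrist_force"],1),"open",round(o["opening"]*85,1),"gf",round(o["grasp_force"],1))
E
python3 -c "
from go import *
st();print(to(hold(-54,0,230),77.7),to(hold(-54,0,130),77.7),to(hold(-54,0,46),77.7))"
```

```text
t 0.1 p [161.8 551.2 230.5] hold -481.1 428.6 yaw 73.63 F [0.  0.1 0.5] open 84.7 gf 0.0
[-1.1412, -0.9929, 0.0023, -0.0226] [-1.1413, -0.9925, 0.2523, -0.0226] [-1.1414, -0.9922, 0.4623, -0.0226]
```

Request:
drive_tool:
  plan:
    - [[-0.85, -0.74, 0, -0.0226], [-0.85, -0.74, 0, -0.0226], [-0.85, -0.74, 0, -0.0226], [-0.85, -0.74, 0, -0.0226], [-0.85, -0.74, 0, -0.0226], [-0.85, -0.74, 0, -0.0226], [-0.85, -0.74, 0, -0.0226], [-0.85, -0.74, 0, -0.0226], [-0.85, -0.74, 0, -0.0226], [-0.85, -0.74, 0, -0.0226], [-0.85, -0.74, 0, -0.0226], [-0.85, -0.74, 0, -0.0226]]
  jaw: 0.45

```text
time_s: 1.1
eef_pos: [0.4076, 0.1672, 0.2313]
eef_rot: [0.001, 0.11, 0.994, -0.001]
wrist_force: [0.6, -0.8, 0.6]
opening: 0.55
grasp_force: 0.0
```

```bash
python3 -c "
from go import *
st();print(to(hold(-54,0,150),77.7),to(hold(-54,0,46),77.7))"
```

```text
t 1.1 p [407.6 167.2 231.3] hold -159.1 105.7 yaw 77.35 F [ 0.6 -0.8  0.6] open 46.8 gf 0.0
[-0.2641, -0.2623, 0.2042, -0.002] [-0.2637, -0.2619, 0.4642, -0.002]
```

Request:
drive_tool:
  plan:
    - [[-0.268, -0.268, 0.15, 0], [-0.268, -0.268, 0.15, 0], [-0.268, -0.268, 0.15, 0], [-0.268, -0.268, 0.15, 0], [-0.268, -0.268, 0.25, 0], [-0.268, -0.268, 0.25, 0], [-0.268, -0.268, 0.25, 0], [-0.268, -0.268, 0.25, 0]]

```text
time_s: 1.77
eef_pos: [0.4866, 0.0451, 0.132]
eef_rot: [-0.0, 0.107, 0.994, 0.0]
wrist_force: [0.0, -0.7, -0.0]
opening: 0.553
grasp_force: 0.0
```

```bash
python3 -c "
from go import *
st();print(to(hold(-54,0,47),77.7))
for n in('top','scene'):
    p,d=ctrl.camera(n);b=(235,180,315,260) if n=='top' else (215,185,310,275)
    c=p[b[1]:b[3],b[0]:b[2],::-1];c=(np.clip((c/255.)**.6,0,1)*255).astype(np.uint8)
    cv2.imwrite('pics/a_%s.png'%n,cv2.resize(c,(390,390),interpolation=cv2.INTER_CUBIC))
cv2.imwrite('pics/a.png',np.hstack([cv2.imread('pics/a_top.png'),cv2.imread('pics/a_scene.png')]))"
```

```text
t 1.77 p [486.6  45.1 132. ] hold -56.0 3.3 yaw 77.75 F [ 0.  -0.7 -0. ] open 47.0 gf 0.0
[-0.005, -0.0083, 0.2126, 0.0003]
```

View pics/a.png

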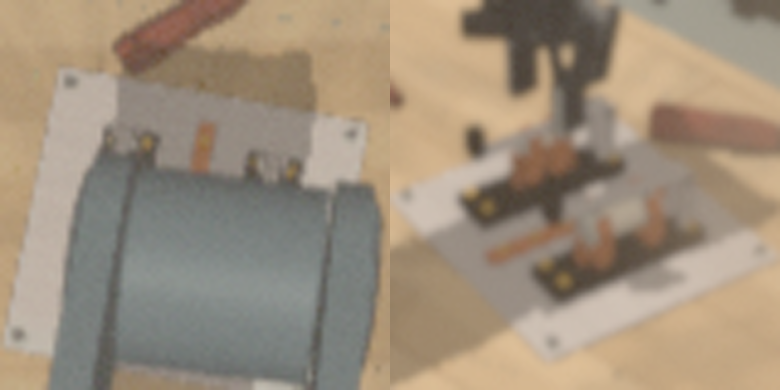

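The gripper now hangs above the grip end of the thick lever. The fingers show at about (540,60) in the right-hand crop, with the peg at (555,215). I'll go down and pinch it.

Request:
drive_tool:
  plan:
    - [[-0.005, -0.008, 0, 0], [-0.005, -0.008, 0.07, 0], [-0.005, -0.008, 0.14, 0], [-0.005, -0.008, 0.19, 0], [-0.005, -0.008, 0.212, 0], [-0.005, -0.008, 0.212, 0], [-0.005, -0.008, 0.212, 0]]

```text
time_s: 2.45
eef_pos: [0.4887, 0.0408, 0.0474]
eef_rot: [0.0, 0.107, 0.994, -0.0]
wrist_force: [-0.2, 0.2, 0.5]
opening: 0.549
grasp_force: 0.0
```

Request:
drive_tool:
  plan:
    - [[0, 0, 0, 0], [0, 0, 0, 0], [0, 0, 0, 0], [0, 0, 0, 0], [0, 0, 0, 0], [0, 0, 0, 0], [0, 0, 0, 0], [0, 0, 0, 0]]
  jaw: 0.9

```text
time_s: 3.12
eef_pos: [0.489, 0.04, 0.0477]
eef_rot: [0.001, 0.107, 0.994, -0.001]
wrist_force: [-0.6, -3.7, 5.1]
opening: 0.139
grasp_force: 58.4
```

```bash
python3 -c "
from go import *
st()
c=ctrl.get_obs()['eef_pos']*1000;hx=(c[:2]-O)@EX;hy=(c[:2]-O)@EY
for th in np.r_[0.15:2.0:.15,1.95,2.0]:
    g=np.array([50-104*np.cos(th)+12*np.sin(th),104*np.sin(th)+12*np.cos(th)+53.5-19])
    print(th.round(2),g.round(1),'shift',np.round([-(g[0]+54)/400,0,-(g[1]-46.5)/400],3))"
```

```text
t 3.12 p [489.   40.   47.7] hold -52.5 -1.2 yaw 77.7 F [-0.6 -3.7  5.1] open 11.8 gf 58.4
0.15 [-51.   61.9] shift [-0.007  0.    -0.039]
0.3 [-45.8  76.7] shift [-0.02   0.    -0.075]
0.45 [-38.4  90.5] shift [-0.039  0.    -0.11 ]
0.6 [-29.1 103.1] shift [-0.062  0.    -0.142]
0.75 [-17.9 114.2] shift [-0.09   0.    -0.169]
0.9 [ -5.2 123.4] shift [-0.122  0.    -0.192]
1.05 [  8.7 130.7] shift [-0.157  0.    -0.21 ]
1.2 [ 23.5 135.8] shift [-0.194  0.    -0.223]
1.35 [ 38.9 138.6] shift [-0.232  0.    -0.23 ]
1.5 [ 54.6 139.1] shift [-0.272  0.    -0.231]
1.65 [ 70.2 137.2] shift [-0.31   0.    -0.227]
1.8 [ 85.3 133.1] shift [-0.348  0.    -0.216]
1.95 [ 99.6 126.7] shift [-0.384  0.    -0.2  ]
1.95 [ 99.6 126.7] shift [-0.384  0.    -0.2  ]
2.0 [104.2 124.1] shift [-0.395  0.    -0.194]
```

Request:
drive_tool:
  plan:
    - [[-0.003, 0, -0.02, 0], [-0.007, 0, -0.039, 0], [-0.013, 0, -0.057, 0], [-0.02, 0, -0.075, 0], [-0.029, 0, -0.093, 0], [-0.039, 0, -0.11, 0], [-0.05, 0, -0.126, 0], [-0.062, 0, -0.142, 0], [-0.076, 0, -0.156, 0], [-0.09, 0, -0.169, 0], [-0.106, 0, -0.181, 0], [-0.122, 0, -0.192, 0]]

```text
time_s: 4.12
eef_pos: [0.5337, 0.0303, 0.1227]
eef_rot: [-0.003, 0.107, 0.994, -0.0]
wrist_force: [-6.8, -4.1, -10.3]
opening: 0.135
grasp_force: 58.4
```

```bash
python3 -c "
from go import *
st()"
```

```text
t 4.12 p [533.7  30.3 122.7] hold -6.8 -1.2 yaw 77.71 F [ -6.8  -4.1 -10.3] open 11.5 gf 58.4
```

Request:
drive_tool:
  plan:
    - [[-0.017, 0, -0.01, 0], [-0.035, 0, -0.018, 0], [-0.053, 0, -0.025, 0], [-0.072, 0, -0.031, 0], [-0.091, 0, -0.035, 0], [-0.11, 0, -0.038, 0], [-0.13, 0, -0.039, 0], [-0.15, 0, -0.039, 0], [-0.169, 0, -0.038, 0], [-0.188, 0, -0.035, 0], [-0.207, 0, -0.03, 0], [-0.226, 0, -0.024, 0]]

```text
time_s: 5.12
eef_pos: [0.6239, 0.0107, 0.1344]
eef_rot: [-0.001, 0.107, 0.994, -0.0]
wrist_force: [-8.0, -3.1, 3.4]
opening: 0.125
grasp_force: 58.4
```

Request:
drive_tool:
  plan:
    - [[-0.012, 0, 0.005, 0], [-0.024, 0, 0.011, 0], [-0.036, 0, 0.016, 0], [-0.047, 0, 0.022, 0], [-0.053, 0, 0.025, 0], [-0.053, 0, 0.025, 0], [-0.053, 0, 0.025, 0]]

```text
time_s: 5.7
eef_pos: [0.646, 0.0059, 0.1248]
eef_rot: [0.001, 0.107, 0.994, -0.0]
wrist_force: [-2.7, -3.8, 1.2]
opening: 0.123
grasp_force: 58.4
```

```bash
python3 -c "
from go import *
st()"
```

```text
t 5.7 p [646.    5.9 124.8] hold 108.1 -1.1 yaw 77.69 F [-2.7 -3.8  1.2] open 10.5 gf 58.4
```

Request:
drive_tool:
  plan:
    - [[0, 0, 0, 0], [0, 0, 0, 0], [0, 0, 0, 0], [0, 0, -0.08, 0], [0, 0, -0.16, 0], [0, 0, -0.24, 0], [0.1, 0.1, -0.24, 0], [0.2, 0.2, -0.24, 0], [0.3, 0.3, -0.24, 0], [0.3, 0.4, -0.24, 0], [0.3, 0.5, -0.24, 0]]
  jaw: 0.5

```text
time_s: 6.62
eef_pos: [0.5678, 0.1961, 0.2198]
eef_rot: [0.0, 0.107, 0.994, 0.0]
wrist_force: [0.7, 0.0, 0.3]
opening: 0.5
grasp_force: 0.0
```

Run:
```python
from go import *
st()
out=[]
for n,b in (('top',(235,165,325,255)),('scene',(215,165,325,275))):
    p,d=ctrl.camera(n);np.savez(n+"1.npz",p=p,d=d)
    c=p[b[1]:b[3],b[0]:b[2],::-1];c=(np.clip((c/255.)**.6,0,1)*255).astype(np.uint8)
    out.append(cv2.resize(c,(390,390),interpolation=cv2.INTER_CUBIC))
    u,v=np.meshgrid(np.arange(b[0],b[2]),np.arange(b[1],b[3]));uv=np.c_[u.ravel(),v.ravel()]
    cc,r=ray(n,uv);X=(cc+r*d[v.ravel(),u.ravel()][:,None])*1000
    L=np.c_[(X[:,:2]-O)@EX,(X[:,:2]-O)@EY,X[:,2]]
    m=(L[:,0]>20)&(L[:,0]<150)&(abs(L[:,1])<20)&(L[:,2]>70)&(L[:,2]<200)
    print(n,L[m][np.argsort(L[m][:,2])][::max(1,m.sum()//12)].round(0).tolist())
cv2.imwrite('pics/b.png',np.hstack(out))
```

```text
t 6.62 p [567.8 196.1 219.8] hold -8.8 168.1 yaw 77.67 F [0.7 0.  0.3] open 42.5 gf 0.0
top [[54.0, -1.0, 72.0], [58.0, 3.0, 84.0], [63.0, 1.0, 96.0], [67.0, -1.0, 110.0], [69.0, -0.0, 116.0], [73.0, 1.0, 129.0], [77.0, -2.0, 142.0], [97.0, -6.0, 147.0], [98.0, 3.0, 152.0], [98.0, -0.0, 153.0], [94.0, 5.0, 154.0], [99.0, -6.0, 155.0], [89.0, -5.0, 157.0], [91.0, -1.0, 158.0]]
scene [[57.0, -4.0, 71.0], [54.0, -8.0, 80.0], [58.0, -2.0, 88.0], [64.0, 2.0, 97.0], [65.0, -2.0, 106.0], [70.0, -3.0, 114.0], [74.0, -6.0, 124.0], [76.0, 1.0, 133.0], [78.0, 4.0, 140.0], [77.0, -1.0, 146.0], [85.0, -9.0, 151.0], [81.0, 1.0, 154.0], [88.0, -9.0, 156.0]]
```

View pics/b.png

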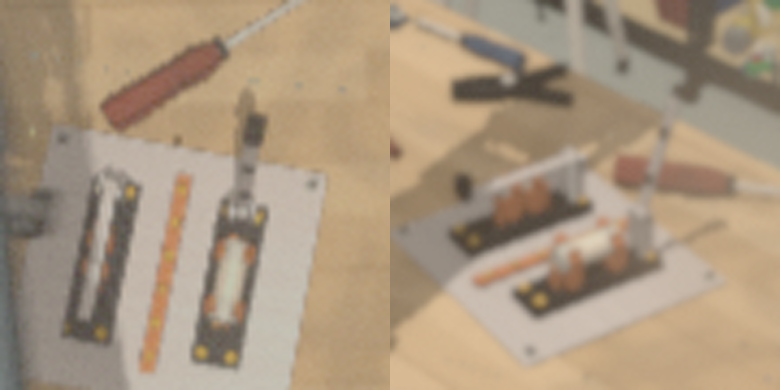

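The lever is open and leaning back; its peg is at (255,125) in the left crop. The thick fuse is exposed at (230,280), and the slim lever is still shut. I'll fit the lever angle and measure the fuse centre.

Run:
```python
from go import *
for n,b in (('top',(235,165,325,255)),('scene',(215,165,325,275))):
    z=np.load(n+"1.npz");p,d=z["p"],z["d"]
    u,v=np.meshgrid(np.arange(b[0],b[2]),np.arange(b[1],b[3]))
    cc,r=ray(n,np.c_[u.ravel(),v.ravel()]);X=(cc+r*d[v.ravel(),u.ravel()][:,None])*1000
    L=np.c_[(X[:,:2]-O)@EX,(X[:,:2]-O)@EY,X[:,2]]
    m=(L[:,0]>45)&(L[:,0]<82)&(abs(L[:,1])<7)&(L[:,2]>80)&(L[:,2]<138)
    vx=cv2.fitLine(L[m][:,[0,2]].astype(np.float32),cv2.DIST_HUBER,0,.01,.01).ravel();print(n,m.sum(),"lever",np.pi/2+np.arctan(vx[0]/vx[1]),"y",np.median(L[m][:,1]))
    bb=(275,200,305,245) if n=='top' else (250,215,300,255)
    for c in blobs(p,bb,lambda h,s,v:(s<60)&(v>135),2)[:4]:
        w=plane(n,c,.0485 if n=='top' else .042)*1000;w=w[:,:2]-O
        print(" white",len(c),c.mean(0).round(1),"x",(w@EX).min().round(1),(w@EX).max().round(1),"y",(w@EY).min().round(1),(w@EY).max().round(1),rect(n,c,.049))
    m=(abs(L[:,0])<12)&(abs(L[:,1])<14)&(L[:,2]>36);print(" fuse pts",m.sum(),L[m].mean(0).round(1),np.percentile(L[m][:,2],90))
    for c in blobs(p,bb,lambda h,s,v:(s>120)&(v>90)&(h<16),2)[:6]:
        w=plane(n,[c.mean(0)],.050)[0,:2]*1000-O;print(" clip",(w@EX).round(1),(w@EY).round(1))
st();Y=np.deg2rad(11.8)
B=np.array([581,-216.]);tg=B+16*np.array([np.cos(Y),np.sin(Y)]);print(tg,to([*tg,220],101.8))
```

```text
top 30 lever 1.8770598 y 0.49019024835336056
 white 842 [298.7 224. ] x -44.4 86.4 y -55.7 -4.2 [556.2  -4.7  39.5 130.   85.7]
 white 903 [279.5 219.4] x -53.9 87.5 y 10.1 57.0 [563.7  47.9  43.3 139.9  88.7]
 white 307 [287.6 229.5] x -29.0 26.3 y -4.8 4.3 [539.1  29.9   8.9  55.3  76.9]
 fuse pts 53 [ 0.2  0.4 46.3] 50.320287859996604
 clip 37.0 44.2
 clip 20.1 -11.1
 clip -20.1 11.0
 clip 19.7 10.8
 clip -20.8 -11.2
scene 59 lever 1.8925867 y -2.695376317491245
 white 988 [285.1 246.2] x -74.4 56.6 y -94.7 -40.5 [512.1 -44.3  44.1 130.2  85.7]
 white 522 [274.3 222.9] x 1.0 67.7 y 12.2 82.2 [585.9  48.3  77.6  57.1  30.4]
 white 198 [254.5 233. ] x -51.7 -12.6 y 23.5 34.4 [508.4  58.1  10.8  38.7  77.1]
 white 104 [251. 253.] x -96.1 -85.4 y -51.0 -29.9 [440.8   2.4  18.   10.7  45.1]
 fuse pts 47 [-0.4 -6.8 46.7] 52.03775469198708
 clip -5.4 76.0
 clip -35.7 -27.2
 clip 9.2 -27.6
 clip -52.1 0.2
 clip 104.4 24.5
 clip 73.4 50.5
t 6.72 p [568.6 200.5 219.9] hold -9.0 172.5 yaw 78.07 F [-0.4 -1.   0.2] open 42.4 gf 0.0
[ 596.66187822 -212.72806317] [-0.2823, -0.9962, -0.0034, -0.1318]
```

Request:
drive_tool:
  plan:
    - [[-0.095, -0.434, 0, 0], [-0.095, -0.434, 0, 0], [-0.095, -0.434, 0, 0], [-0.095, -0.434, 0, 0], [-0.095, -0.434, 0, 0], [-0.095, -0.434, 0.08, 0], [-0.095, -0.434, 0.16, 0], [-0.095, -0.434, 0.23, 0], [-0.095, -0.434, 0.23, 0], [-0.13, -0.434, 0.23, 0], [-0.16, -0.434, 0.23, 0], [-0.175, -0.434, 0.23, 0]]
  jaw: 1

```text
time_s: 7.72
eef_pos: [0.6017, 0.0098, 0.1282]
eef_rot: [-0.0, 0.107, 0.994, 0.0]
wrist_force: [-7.5, 1.6, -1.5]
opening: -0.001
grasp_force: 3.0
```

```bash
python3 -c "
from go import *
st()"
```

```text
t 7.72 p [601.7   9.8 128.2] hold 64.0 -6.7 yaw 77.71 F [-7.5  1.6 -1.5] open -0.1 gf 3.0
```

Request:
drive_tool:
  plan:
    - [[-0.007, 0.01, 0, 0], [-0.014, 0.012, 0, 0], [-0.02, 0.012, 0, 0], [-0.025, 0.012, 0, 0], [-0.025, 0.012, 0, 0]]

```text
time_s: 8.13
eef_pos: [0.6061, 0.013, 0.127]
eef_rot: [-0.007, 0.107, 0.994, -0.0]
wrist_force: [-22.9, 0.5, 11.3]
opening: -0.001
grasp_force: 12.7
```

```bash
python3 -c "
from go import *
st()"
```

```text
t 8.13 p [606.1  13.  127. ] hold 67.7 -2.7 yaw 77.75 F [-22.9   0.5  11.3] open -0.1 gf 12.7
```

Request:
drive_tool:
  plan:
    - [[0.08, 0, 0, 0], [0.1, 0, -0.08, 0], [0.1, 0, -0.16, 0], [0.1, 0, -0.23, 0], [0.1, -0.1, -0.23, -0.03], [0.1, -0.2, -0.23, -0.06], [0.1, -0.3, -0.23, -0.1], [0.1, -0.4, -0.23, -0.134], [0.1, -0.5, -0.23, -0.134], [0.1, -0.5, -0.23, -0.134], [0.1, -0.5, -0.23, -0.134]]
  jaw: 0

```text
time_s: 9.05
eef_pos: [0.53, -0.177, 0.2204]
eef_rot: [0.001, -0.101, 0.995, -0.001]
wrist_force: [-0.5, 0.5, 0.2]
opening: 1.0
grasp_force: 0.0
```

```bash
python3 -c "
from go import *
st();tg=[596.6,-212.7]
print(to([*tg,220],101.8),to([*tg,140],101.8),to([*tg,42],101.8))"
```

```text
t 9.05 p [ 530.  -177.   220.4] hold 33.8 -204.5 yaw 101.56 F [-0.5  0.5  0.2] open 85.0 gf 0.0
[-0.1451, -0.1209, 0.0013, -0.0013] [-0.1448, -0.1206, 0.2013, -0.0013] [-0.1444, -0.1203, 0.4463, -0.0013]
```

Request:
drive_tool:
  plan:
    - [[-0.144, -0.12, 0, -0.001], [-0.144, -0.12, 0, -0.001], [-0.144, -0.12, 0.05, -0.001], [-0.144, -0.12, 0.13, -0.001], [-0.144, -0.12, 0.17, -0.001], [-0.144, -0.12, 0.17, -0.001], [-0.144, -0.12, 0.17, -0.001], [-0.144, -0.12, 0.17, -0.001]]

```text
time_s: 9.72
eef_pos: [0.5975, -0.2093, 0.1529]
eef_rot: [0.001, -0.105, 0.994, -0.001]
wrist_force: [0.0, -0.2, 0.6]
opening: 0.998
grasp_force: 0.0
```

```bash
python3 -c "
from go import *
st();tg=[596.6,-212.7]
print(to([*tg,42],101.8))
p,d=ctrl.camera('scene')
c=(np.clip((p[150:310,270:430,::-1]/255.)**.6,0,1)*255).astype(np.uint8)
cv2.imwrite('pics/d.png',cv2.resize(c,(560,560),interpolation=cv2.INTER_CUBIC))"
```

```text
t 9.72 p [ 597.5 -209.3  152.9] hold 106.6 -221.7 yaw 102.06 F [ 0.  -0.2  0.6] open 84.8 gf 0.0
[0.0047, -0.0074, 0.2773, 0.0014]
```

View pics/d.png

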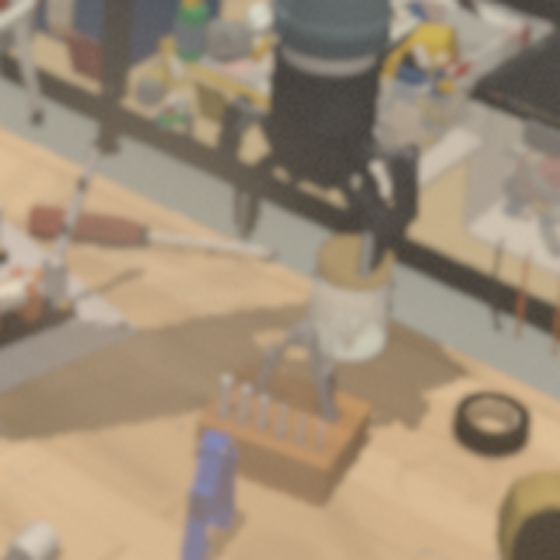

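The open fingers, at (245,200) and (375,230), straddle the grey tongs, whose head is at (310,330). I'll go down.

Request:
drive_tool:
  plan:
    - [[0.005, -0.007, 0.02, 0.001], [0.005, -0.007, 0.08, 0.001], [0.005, -0.007, 0.14, 0.001], [0.005, -0.007, 0.19, 0.001], [0.005, -0.007, 0.23, 0.001], [0.005, -0.007, 0.26, 0.001], [0.005, -0.007, 0.277, 0.001], [0.005, -0.007, 0.277, 0.001], [0.005, -0.007, 0.277, 0.001]]

```text
time_s: 10.52
eef_pos: [0.5953, -0.2133, 0.0407]
eef_rot: [0.0, -0.103, 0.995, -0.0]
wrist_force: [0.2, -0.2, 0.4]
opening: 1.002
grasp_force: 0.0
```

Request:
drive_tool:
  plan:
    - [[0, 0, 0, 0], [0, 0, 0, 0], [0, 0, 0, 0], [0, 0, 0, 0], [0, 0, 0, 0], [0, 0, 0, 0], [0, 0, 0, 0], [0, 0, 0, 0]]
  jaw: 0.365

```text
time_s: 11.18
eef_pos: [0.5959, -0.2135, 0.0417]
eef_rot: [0.001, -0.103, 0.995, -0.001]
wrist_force: [-0.2, 0.5, 6.3]
opening: 0.633
grasp_force: 5.0
```

```bash
python3 -c "
from go import *
st()"
```

```text
t 11.18 p [ 595.9 -213.5   41.7] hold 105.9 -226.1 yaw 101.82 F [-0.2  0.5  6.3] open 53.8 gf 5.0
```

Request:
drive_tool:
  plan:
    - [[0, 0, -0.02, 0], [0, 0, -0.05, 0], [0, 0, -0.09, 0], [0, 0, -0.13, 0], [0, 0, -0.18, 0], [0, 0, -0.23, 0], [0, 0, -0.28, 0], [0, 0, -0.28, 0], [0, 0, -0.28, 0]]

```text
time_s: 11.93
eef_pos: [0.5957, -0.2135, 0.1541]
eef_rot: [0.001, -0.103, 0.995, -0.001]
wrist_force: [0.2, -0.2, -1.1]
opening: 0.638
grasp_force: 3.0
```

Run:
```python
from go import *
st()
out=[]
for n in('top','scene'):
    p,d=ctrl.camera(n);np.savez(n+"2.npz",p=p,d=d)
    e=ctrl.get_obs()["eef_pos"];u,v=proj(n,e)[0].astype(int);k=45 if n=="scene" else 35
    c=(np.clip((p[max(v-k,0):v+k,u-k:u+k,::-1]/255.)**.6,0,1)*255).astype(np.uint8)
    out.append(cv2.resize(c,(390,390),interpolation=cv2.INTER_CUBIC))
cv2.imwrite('pics/e.png',np.hstack(out))
print(to(hold(-.5,-1.2,152),77.7))
```

```text
t 11.93 p [ 595.7 -213.5  154.1] hold 105.7 -226.1 yaw 101.82 F [ 0.2 -0.2 -1.1] open 54.2 gf 3.0
[0.0094, 0.6189, -0.0012, 0.134]
```

View pics/e.png

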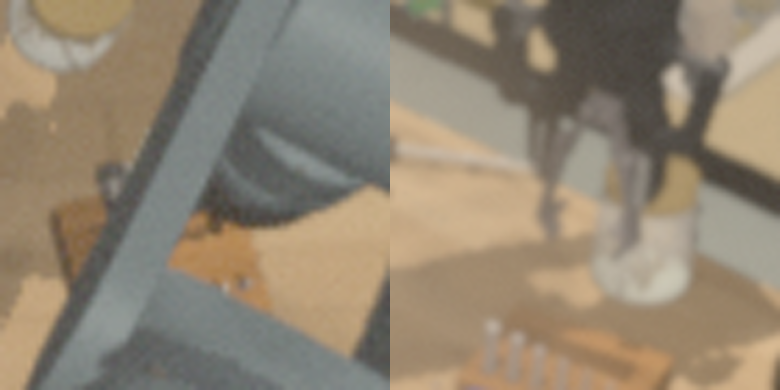

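Request:
drive_tool:
  plan:
    - [[0.0, 0.02, 0, 0.01], [0.0, 0.06, 0, 0.025], [0.002, 0.12, 0, 0.045], [0.004, 0.19, 0, 0.065], [0.006, 0.26, 0, 0.085], [0.007, 0.33, 0, 0.105], [0.008, 0.4, 0, 0.12], [0.009, 0.47, 0, 0.13], [0.009, 0.53, 0, 0.134], [0.009, 0.58, 0, 0.134], [0.009, 0.61, 0, 0.134], [0.009, 0.619, 0, 0.134]]

```text
time_s: 13.03
eef_pos: [0.5393, 0.0304, 0.1508]
eef_rot: [-0.001, 0.106, 0.994, 0.0]
wrist_force: [0.1, 0.6, -1.5]
opening: 0.639
grasp_force: 3.0
```

Run:
```python
from go import *
st()
for n in('scene','top'):
    if n=='top':p,d=ctrl.camera(n)
    else:p,d=ctrl.camera(n);np.savez("scene3.npz",p=p,d=d)
    b=(200,120,340,280) if n=='scene' else (230,150,340,280)
    u,v=np.meshgrid(np.arange(b[0],b[2]),np.arange(b[1],b[3]))
    cc,r=ray(n,np.c_[u.ravel(),v.ravel()]);X=(cc+r*d[v.ravel(),u.ravel()][:,None])*1000
    L=np.c_[(X[:,:2]-O)@EX,(X[:,:2]-O)@EY,X[:,2]]
    m=(abs(L[:,0])<20)&(abs(L[:,1])<50)&(L[:,2]>75)&(L[:,2]<150)
    for z in range(95,150,5):
        k=m&(L[:,2]>=z)&(L[:,2]<z+5)
        if k.sum():print(n,z,k.sum(),"x",np.median(L[k][:,0]).round(1),"y",L[k][:,1].min().round(1),L[k][:,1].max().round(1))
    print("lowest",np.sort(L[m][:,2])[:8].round(1))
print(to(hold(-.5,-1.2,152),77.7))
```

```text
t 13.03 p [539.3  30.4 150.8] hold -1.4 0.2 yaw 77.81 F [ 0.1  0.6 -1.5] open 54.4 gf 3.0
scene 110 1 x 2.9 y -17.9 -17.9
scene 115 9 x -4.5 y -23.7 22.8
scene 120 18 x -2.6 y -27.6 29.8
scene 125 14 x -3.5 y -30.7 28.0
scene 130 15 x -7.8 y -35.1 26.5
scene 135 34 x -4.0 y -33.0 28.9
scene 140 14 x -3.2 y -33.9 24.9
scene 145 15 x -3.8 y -33.0 24.7
lowest [114.4 116.3 118.3 118.9 119.1 119.4 119.5 119.5]
top 125 1 x -7.9 y -29.3 -29.3
lowest [127.1]
[0.0011, 0.0, -0.0015, 0.0003]
```

Request:
drive_tool:
  plan:
    - [[0.001, 0, 0.02, 0], [0.001, 0, 0.05, 0], [0.001, 0, 0.09, 0], [0.001, 0, 0.12, 0], [0.001, 0, 0.14, 0], [0.001, 0, 0.16, 0], [0.001, 0, 0.175, 0], [0.001, 0, 0.19, 0], [0.001, 0, 0.2, 0], [0.001, 0, 0.21, 0], [0.001, 0, 0.217, 0], [0.001, 0, 0.217, 0]]

```text
time_s: 14.13
eef_pos: [0.54, 0.0288, 0.0649]
eef_rot: [-0.0, 0.107, 0.994, 0.0]
wrist_force: [-0.2, 0.0, -1.4]
opening: 0.638
grasp_force: 3.0
```

```bash
python3 -c "
from go import *
st()"
```

```text
t 14.13 p [540.   28.8  64.9] hold -0.3 -1.3 yaw 77.7 F [-0.2  0.  -1.4] open 54.3 gf 3.0
```

Request:
drive_tool:
  plan:
    - [[0, 0, 0, 0], [0, 0, 0, 0], [0, 0, 0, 0], [0, 0, 0, 0], [0, 0, 0, 0], [0, 0, 0, 0]]
  jaw: 0.47

```text
time_s: 14.63
eef_pos: [0.5404, 0.0287, 0.0654]
eef_rot: [0.0, 0.107, 0.994, -0.0]
wrist_force: [-0.5, 0.8, -0.1]
opening: 0.53
grasp_force: 4.0
```

Request:
drive_tool:
  plan:
    - [[0, 0, 0, 0], [0, 0, 0, 0], [0, 0, 0, 0], [0, 0, 0, 0], [0, 0, 0, 0]]
  jaw: 0.51

```text
time_s: 15.05
eef_pos: [0.5401, 0.0288, 0.0649]
eef_rot: [-0.0, 0.107, 0.994, 0.0]
wrist_force: [1.0, -0.3, -6.2]
opening: 0.496
grasp_force: 18.6
```

Request:
drive_tool:
  plan:
    - [[0, 0, 0, 0], [0, 0, 0, 0], [0, 0, 0, 0], [0, 0, 0, 0], [0, 0, 0, 0]]
  jaw: 0.518

```text
time_s: 15.47
eef_pos: [0.54, 0.0288, 0.065]
eef_rot: [-0.0, 0.107, 0.994, 0.0]
wrist_force: [2.4, 0.5, -9.3]
opening: 0.487
grasp_force: 33.3
```

Request:
drive_tool:
  plan:
    - [[0, 0, -0.005, 0], [0, 0, -0.01, 0], [0, 0, -0.015, 0], [0, 0, -0.02, 0], [0, 0, -0.03, 0], [0, 0, -0.04, 0], [0, 0, -0.05, 0], [0, 0, -0.06, 0], [0, 0, -0.07, 0], [0, 0, -0.08, 0], [0, 0, -0.09, 0], [0, 0, -0.09, 0]]

```text
time_s: 16.47
eef_pos: [0.541, 0.0286, 0.1025]
eef_rot: [0.001, 0.107, 0.994, -0.0]
wrist_force: [-0.1, 0.3, -1.2]
opening: 0.486
grasp_force: 17.3
```

```bash
python3 -c "
from go import *
st()"
```

```text
t 16.47 p [541.   28.6 102.5] hold 0.7 -1.3 yaw 77.7 F [-0.1  0.3 -1.2] open 41.3 gf 17.3
```

Request:
drive_tool:
  plan:
    - [[0, 0, 0, 0], [0, 0, 0, 0], [0, 0, 0, 0], [0, 0, 0, 0]]
  jaw: 0.525

```text
time_s: 16.8
eef_pos: [0.54, 0.0287, 0.101]
eef_rot: [-0.0, 0.107, 0.994, 0.0]
wrist_force: [0.3, -0.4, -1.3]
opening: 0.482
grasp_force: 32.4
```

Run:
```python
from go import *
st()
out=[]
for n in('top','scene'):
    p,d=ctrl.camera(n)
    u,v=(270,225) if n=="scene" else (288,222);k=45 if n=="scene" else 40
    c=(np.clip((p[v-k:v+k,u-k:u+k,::-1]/255.)**.6,0,1)*255).astype(np.uint8)
    out.append(cv2.resize(c,(390,390),interpolation=cv2.INTER_CUBIC))
cv2.imwrite('pics/f.png',np.hstack(out))
```

```text
t 16.8 p [540.   28.7 101. ] hold -0.3 -1.4 yaw 77.69 F [ 0.3 -0.4 -1.3] open 41.0 gf 32.4
```

View pics/f.png

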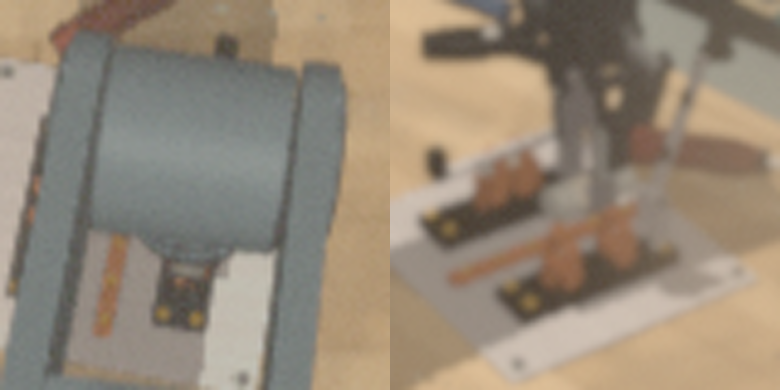

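The clips at (565,260) and (615,235) are empty, and the fuse sits level in the tong jaws at (575,195). I'll raise it the rest of the way.

Request:
drive_tool:
  plan:
    - [[0, 0, -0.015, 0], [0, 0, -0.035, 0], [0, 0, -0.055, 0], [0, 0, -0.08, 0], [0, 0, -0.105, 0], [0, 0, -0.13, 0], [0, 0, -0.15, 0], [0, 0, -0.16, 0], [0, 0, -0.16, 0], [0, 0, -0.16, 0], [0, 0, -0.16, 0], [0, 0, -0.16, 0]]

```text
time_s: 17.9
eef_pos: [0.5398, 0.0288, 0.1646]
eef_rot: [-0.001, 0.107, 0.994, 0.0]
wrist_force: [0.1, 0.4, -1.8]
opening: 0.484
grasp_force: 32.4
```

Run:
```python
from go import *
st()
p,d=ctrl.camera('scene');b=(200,100,340,280)
u,v=np.meshgrid(np.arange(b[0],b[2]),np.arange(b[1],b[3]))
cc,r=ray('scene',np.c_[u.ravel(),v.ravel()]);X=(cc+r*d[v.ravel(),u.ravel()][:,None])*1000
L=np.c_[(X[:,:2]-O)@EX,(X[:,:2]-O)@EY,X[:,2]]
m=(abs(L[:,0])<38)&(abs(L[:,1])<22)&(L[:,2]>115)&(L[:,2]<160)
for x in range(-36,36,8):
    k=m&(L[:,0]>=x)&(L[:,0]<x+8)
    if k.sum():print(x,k.sum(),"z",np.percentile(L[k][:,2],[5,50,95]).round(1))
```

```text
t 17.9 p [539.8  28.8 164.6] hold -0.6 -1.4 yaw 77.69 F [ 0.1  0.4 -1.8] open 41.1 gf 32.4
-36 21 z [134.  142.  151.2]
-28 30 z [132.9 144.6 153.4]
-20 20 z [136.7 146.4 152.5]
-12 47 z [136.  148.5 158. ]
-4 36 z [142.2 149.2 158.7]
4 10 z [139.9 150.2 157.2]
12 10 z [134.3 143.9 150.7]
20 14 z [136.1 144.1 150. ]
28 1 z [143.7 143.7 143.7]
```

```bash
python3 -c "
from bench import ctrl
print(ctrl.hand_in())"
```

```text
the job is handed in; nothing more can be done
None
```

The thick fuse is out and held level in the tongs about 10 cm above its seat, at a 32 N squeeze. The lever is back on its stop, the slim holder was left shut, and the job was handed in at about 18 s with no verdict shown.

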